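# Stack spacer rings on an off-centre arbor

## Task

Thread the three steel spacer rings onto the copper arbor of the dark flange in order of thickness: the thickest first, then the middle one, the thinnest on top, each fully home and flat before the next. The arbor is clamped somewhat off the flange's centre, so find it by feel and guide the rings down gently: do not press hard on the arbor or flange with ring or gripper, and do not let a ring drop down the arbor. Leave the other things on the bench where they are.

Things in the scene. Friction and masses are not known exactly. Their poses are not given: they have to be found in the camera images.
- flange: dark steel disc, 120 mm diameter, 25 mm high, fixed to the bench, carrying an upright copper arbor near its middle. Origin: centre of the flange's underside, on the bench; z up. Pushing on flange or arbor with more than 40 N counts as pressing hard; a ring going faster than 0.6 m/s on the arbor counts as dropped.
- flange_top (a point): centre of the flange's top face, NOT the arbor's axis. The arbor is a plain post, 20 mm diameter, its top 60 mm above this face, with only a 1 mm bevel. It is clamped rigidly up to 7 mm off this centre along each of the flange's own x and y, differently every time; its own position is not measured. The rings have 1.25 mm of play all round it.
- ring_thick: plain bright steel spacer ring lying flat (its axis, z, vertical), outside diameter 42 mm, bore 22.5 mm, the thickest of the three: 24 mm thick, about 180 g. Its place is swapped with the others' from start to start. Origin: centre of its underside.
- ring_middle: plain bright steel spacer ring lying flat (its axis, z, vertical), outside diameter 42 mm, bore 22.5 mm, the middle of the three: 17 mm thick, about 130 g. Its place is swapped with the others' from start to start. Origin: centre of its underside.
- ring_thin: plain bright steel spacer ring lying flat (its axis, z, vertical), outside diameter 42 mm, bore 22.5 mm, the thinnest of the three: 12 mm thick, about 90 g. Its place is swapped with the others' from start to start. Origin: centre of its underside.
- copper_bar: bystander: round copper bar lying down, 20 mm diameter, 85 mm long along its x. Leave it alone.
- brass_bar: bystander: round brass bar lying down, 20 mm diameter, 95 mm long along its x. Leave it alone.
- steel_bar: bystander: thick bright bar lying down, 26 mm diameter, 120 mm long along its x. Leave it alone.
- marker: bystander: yellow marker pen lying down, 13 mm diameter, 110 mm long along its x. Leave it alone.
- plain_disc: bystander: dark steel disc without arbor, 90 mm diameter, 18 mm high; origin: centre of underside. Leave it alone.
- sample_box: bystander: clear plastic sample box 50 x 80 x 32 mm; origin: centre of underside. Leave it alone.
- steel_pot: bystander: dark open steel pot, 90 mm diameter, 110 mm high; origin: centre of underside. Leave it alone.
Not all that is in view belongs to the job. What is shaped like the flange but blue is not meant. Leave any brown look-alike of the ring_middle alone.

How it is judged:
By the outcome, as a careful person would: the job done as asked, in the order asked, and still so for the second after the job is handed in, with the robot touching nothing.
It also fails if it takes over 72 s, if anything falls off the work surface, if the arm or the gripper's body presses on something with over 40 N, if the wrist force passes 120 N, or if a joint passes its speed limit or range.

## Robot

A 7-joint arm with a two-finger parallel gripper is mounted at the origin on the work surface. World frame = base frame: x ahead of the robot, y to its left, z up, the work surface at z = 0. Lengths are in m, angles in rad, forces in N, time in s.
With the tool pointing down it reaches from about 0.425 to 0.8 m from the base axis. Payload 8.3 kg.
Tool frame: the origin (TCP) lies between the finger pads; the fingertips stand 8 mm ahead of it and the grasp point (between the pads) lies 11 mm behind it (arm.nose_length is the distance from the TCP to the fingertips, in m); z points along the fingers, y is the line along which they close (so a half turn about z gives the same grasp; the last joint's range is limited). The gripper opens to 85 mm and grips with 20 to 120 N. Pads are 22 mm wide; open, the fingers measure 114 mm over their backs; the gripper's body (76 mm by 85 mm) begins 54 mm behind the grasp point. The pads swing forward as they close: fully open they stand 13 mm farther back than shut.
Start: joints at [1.205, 0.383, 0.016, 1.37, -0.006, 1.388, -0.046], TCP at [0.186, -0.597, 0.239] pointing down, gripper open.
Joint ranges: [-2.95, 2.95], [-0.25, 2.06], [-1.52, 1.56], [0.18, 2.33], [-1.44, 4.58], [0.02, 2.06], [-3.01, 3.01]. Speed limits (rad/s): [2.39, 2.39, 3.01, 3.01, 3.14, 3.14, 3.14].

## Interface

Orientations are given as a unit quaternion [x, y, z, w].
In Python, from rig import arm gives the robot as it stands.
- The arm moves only by the shell command python3 -m creep 'ROWS'. ROWS is a JSON object of lists of equal length, an entry for each row: "claw": the finger opening in mm, from 0 to 85.4; "translation": the shift along the world's x, y, z in mm, a list of three; "delta_rot": the turn, a rotation vector about the world's x, y, z in rad, a list of three. In form: {"claw": [claw, ...], "translation": [[x, y, z], ...], "delta_rot": [[rx, ry, rz], ...]}. A call has 1 to 8 rows; each row is the pose to reach, as a shift and turn from the pose commanded when the call began; what a row does not reach only later rows make up. A row lasts 1/8 s, in which the tool goes at most 62.5 mm and 10.7 degrees, less where a joint would pass 70% of its speed; a pose out of reach is approached as far as the arm can. A call with a gripper value outside its range is refused whole. The fingers move at their own pace and stop on an object; the grip force is fixed at half the most. Time passes only in rows, so rows that repeat a pose let the fingers close. It gives the time, the measured TCP pose, the force, the opening and the grip force at its end, in the units of the state.
- arm.state(): the state, without advancing time (a new reading comes with each control period).
- arm.read_camera(name): name is "side" or "top"; returns the picture (400x640x3 uint8, red, green, blue); there is no depth.
- arm.get_calibration(name): a dict with "fx", "fy", "cx", "cy" (pixels), "world_to_cam" (4x4, takes a point from world to camera coordinates). Camera axes: x right, y up, looking along -z (the intrinsics and any distortion apply to the point x, -y, -z); pixel columns grow to the right and rows downward; lengths in m; the calibration is good to about 2 mm. A picture is of the moment at which its call begins. get_calibration takes no time and is no camera call.
- arm.finish_job(): hands the job in; it is judged then, once.
Trained networks look in the newest picture that a camera, given by its name, has taken for a name from the list of things; names that differ only in an ending like _2 or _b are one class to them, and where a whole thing is asked for, a point or a joint stands for the part that bears it (a point fixed in the world has none). Each returns a list of dicts, best first, with "confidence" (0 to 1); they miss things now and then, are a little off and sometimes report something else, mostly with a low value. They report only what shows in the picture. A call takes as long as a camera call. They do not tell look-alikes from the thing itself.
- arm.search_frame(camera, label): "at" ([column, row] in pixels, amid what is visible of it).
- arm.cut_out(camera, label): "pixels" (400x640 bool, what is visible of it) and "at" ([column, row] in pixels, amid what is visible of it).
- arm.landmark_of(camera, label): "at" ([column, row] in pixels: a listed point, or the origin of a listed thing).
The state is a dict: "t": time; "joints": joint angles; "qd": joint speeds; "joint_efforts": joint torques, N m; "tcp_pos": TCP position; "tool_rot": TCP orientation; "force": force on the tool from outside, world axes, zero at the start; "wrist_torque": the same for the moment, N m; "width": finger opening in m; "grip_force": force on a finger pad.
Only numpy, scipy, OpenCV 4.12 (cv2) and the standard library are available. Lean on these libraries where they do the work, as an engineer would, in place of code of your own. Each camera call takes 0.05 s, during which the arm holds its last target. There are 200 camera calls.

## Working session

There is one attempt and no reset: what is moved stays moved. The work goes in short steps, Python scripts to look and compute and a shell command to move; the robot and the scene stay as the last step left them, time stands still between calls to the robot, and variables do not carry over. Pictures are saved under pics/ and viewed, at most 10 in all, crops included, and the job is handed in when it is done.

```bash
mkdir -p pics; ls
cat > h.py <<'E'
from rig import arm
import numpy as np, cv2
def ray(cam,px):
    c=arm.get_calibration(cam); T=np.array(c["world_to_cam"]); R=T[:3,:3]; o=-R.T@T[:3,3]
    d=np.array([(px[0]-c["cx"])/c["fx"],-(px[1]-c["cy"])/c["fy"],-1]); return o,R.T@d
def at_z(cam,px,z):
    o,d=ray(cam,px); return o+d*(z-o[2])/d[2]
def proj(cam,p):
    c=arm.get_calibration(cam); T=np.array(c["world_to_cam"]); q=T[:3,:3]@np.array(p)+T[:3,3]
    return [c["cx"]+c["fx"]*q[0]/-q[2], c["cy"]+c["fy"]*-q[1]/-q[2]]
def tri(a,b):
    o1,d1=ray("top",a);o2,d2=ray("side",b);d1/=np.linalg.norm(d1);d2/=np.linalg.norm(d2)
    s=np.linalg.lstsq(np.c_[d1,-d2],o2-o1,rcond=None)[0]
    p,q=o1+s[0]*d1,o2+s[1]*d2; return (p+q)/2,np.linalg.norm(p-q)
def save(img,n): cv2.imwrite("pics/"+n,img[:,:,::-1])
E
python3 - <<'E'
from h import *
np.set_printoptions(precision=4,suppress=True)
for c in ("top","side"):
    save(arm.read_camera(c),c+"1.png"); k=arm.get_calibration(c); print(c,k, ray(c,(320,200)))
    for l in ["flange","flange_top","ring_thick","ring_middle","ring_thin"]:
        for r in arm.landmark_of(c,l)[:4]: print(c,l,np.array(r["at"]).round(1),round(r["confidence"],2), at_z(c,r["at"],0.025 if l=="flange_top" else 0).round(4))
print(arm.state())
E
```

```text
pics
top {'fx': 394.6393142166064, 'fy': 394.6393142166064, 'cx': 317.4016818181862, 'cy': 195.05179860378115, 'world_to_cam': array([[-0.0043, -1.    , -0.0033,  0.0233],
       [ 0.9875, -0.0048,  0.1574, -0.5486],
       [-0.1574, -0.0025,  0.9875, -0.9704],
       [ 0.    ,  0.    ,  0.    ,  1.    ]])} (array([0.3891, 0.0182, 1.0447]), array([ 0.145 , -0.004 , -0.9895]))
top flange [181.7 198.1] 0.9 [0.5492 0.3847 0.    ]
top flange [249.  209.6] 0.67 [0.5173 0.2035 0.    ]
top flange [259.3 284.9] 0.59 [0.3209 0.1723 0.    ]
top flange_top [182.6 194.1] 0.77 [0.5559 0.3741 0.025 ]
top flange_top [246.  211.2] 0.75 [0.5101 0.2067 0.025 ]
top flange_top [257.  283.4] 0.58 [0.3263 0.1745 0.025 ]
top flange_top [447.7 213.6] 0.41 [ 0.5013 -0.317   0.025 ]
top ring_thick [338.  211.2] 0.73 [ 0.5119 -0.0338  0.    ]
top ring_thick [348.1 165.3] 0.64 [ 0.637  -0.0627  0.    ]
top ring_thick [200.7 145. ] 0.5 [0.696  0.3399 0.    ]
top ring_middle [388.3 213.6] 0.71 [ 0.5048 -0.1674  0.    ]
top ring_middle [411.3 249.6] 0.51 [ 0.4097 -0.2246  0.    ]
top ring_thin [336.  211.8] 0.73 [
[... 866 characters left out ...]
ring_middle [373.7 289.9] 0.66 [ 0.4919 -0.1725  0.    ]
side ring_thin [332.7 245.1] 0.61 [ 0.5001 -0.0454  0.    ]
side ring_thin [468.5 225.3] 0.32 [ 0.7606 -0.1884  0.    ]
{'t': 0.6, 'joints': array([ 1.2051,  0.3834,  0.0164,  1.3701, -0.0063,  1.3882, -0.0465]), 'qd': array([-0.0003,  0.0011,  0.0015,  0.0001,  0.0001, -0.0008,  0.0017]), 'joint_efforts': array([ -0.0004, -62.6994,   0.8424, -37.1924,   0.0166,   0.003 ,
        -0.    ]), 'tcp_pos': array([ 0.1864, -0.5965,  0.2393]), 'tool_rot': array([ 0.9886,  0.1509,  0.    , -0.    ]), 'force': array([ 0.1688, -0.28  , -0.8434]), 'wrist_torque': array([-0.0046,  0.0421, -0.0133]), 'grip_force': 0.0, 'width': 0.08545532716388309}
```

View pics/top1.png

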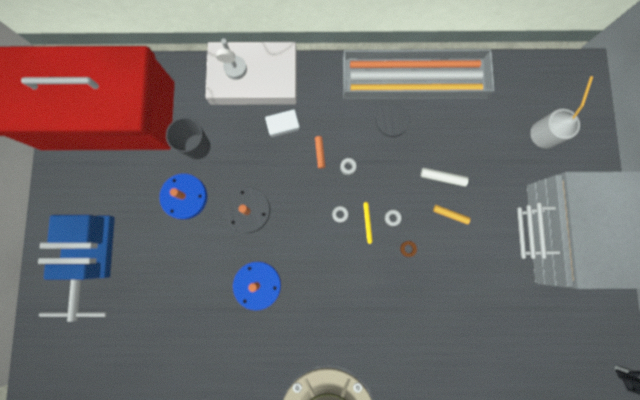

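View pics/side1.png

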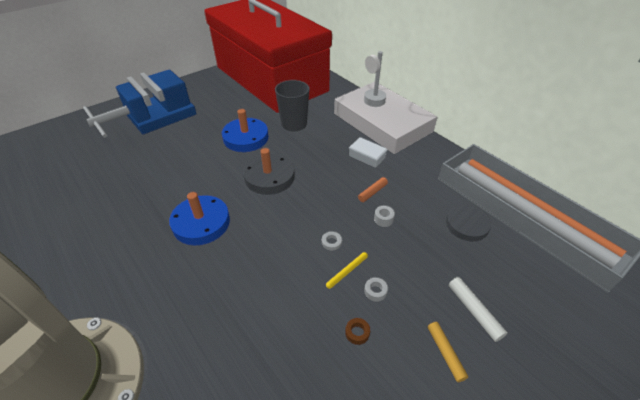

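The dark flange is at top (249,210) / side (268,175). The blue look-alikes are at top (183,196) and (256,286). There are three bright rings at top (348,166), (340,214) and (393,218), which are side (384,215), (332,240) and (376,289). The brown look-alike is at top (409,249) / side (358,331). From the side view, (384,215) looks thickest and (332,240) thinnest. I'll fit silhouettes to confirm this and triangulate the arbor.

```bash
cat > fit.py <<'E'
from h import *
from scipy.optimize import minimize
a=np.linspace(0,2*np.pi,48)
def circ(x,y,z,r): return np.c_[x+r*np.cos(a),y+r*np.sin(a),z+0*a]
def ringmask(cam,img,seed,w=22):
    # bright grey pixels near seed
    S=8; u,v=int(seed[0])-w,int(seed[1])-w
    g=img[v:v+2*w,u:u+2*w].min(axis=2).astype(np.uint8)
    return cv2.resize(g,None,fx=S,fy=S,interpolation=cv2.INTER_CUBIC),(u,v),S
def render(cam,x,y,h,u,v,S,shape,bore=True,z0=0):
    m=np.zeros(shape,np.uint8)
    P=lambda pts:((np.array([proj(cam,p) for p in pts])-[u,v]+.5)*S).astype(np.float32)
    hull=cv2.convexHull(np.r_[P(circ(x,y,z0,.021)),P(circ(x,y,z0+h,.021))]).astype(int)
    cv2.fillPoly(m,[hull],1)
    return m
E
python3 - <<'E'
from fit import *
np.set_printoptions(precision=4,suppress=True)
I={c:cv2.imread(f"pics/{c}1.png")[:,:,::-1] for c in("top","side")}
tiles=[]
for n,(t,s,xy) in {"A":((348,166),(384,215),(.637,-.062)),"B":((340,214),(332,240),(.505,-.037)),"C":((393,218),(376,289),(.497,-.170))}.items():
    M={}
    for c,seed in(("top",t),("side",s)):
        g,o,S=ringmask(c,I[c],seed); thr=115; b=(g>thr).astype(np.uint8)
        cs,_=cv2.findContours(b,cv2.RETR_EXTERNAL,cv2.CHAIN_APPROX_NONE)
        k=min(cs,key=lambda q:np.linalg.norm(q[:,0].mean(0)-g.shape[0]/2) if cv2.contourArea(q)>2000 else 1e9); f=np.zeros_like(b); cv2.fillPoly(f,[k],1); M[c]=(f,o,S)
        e=cv2.cvtColor(g,cv2.COLOR_GRAY2BGR); cv2.drawContours(e,[k],-1,(0,0,255),1); tiles.append(cv2.resize(e,(260,260)))
    for h in(.012,.017,.024):
        def cost(p): return sum((render(c,p[0]/100,p[1]/100,h,o[0],o[1],S,f.shape)!=f).sum()/f.sum() for c,(f,o,S) in M.items())
        r=minimize(cost,np.array(xy)*100,method="Nelder-Mead",options=dict(initial_simplex=np.array(xy)*100+np.array([[0,0],[.6,0],[0,.6]])))
        print(n,h,r.x/100,round(r.fun,3))
cv2.imwrite("pics/tiles.png",np.r_[np.c_[tuple(tiles[0::2])],np.c_[tuple(tiles[1::2])]])
# flange and arbor
for c,roi in(("top",(225,190,275,235)),("side",(240,145,300,195))):
    u,v,U,V=roi; p=cv2.resize(I[c][v:V,u:U],None,fx=8,fy=8,interpolation=cv2.INTER_CUBIC).astype(int)
    m=((p[...,0]-p[...,2])>50); ys,xs=np.nonzero(m); print(c,"copper bbox",xs.min()/8+u-.5,xs.max()/8+u-.5,ys.min()/8+v-.5,ys.max()/8+v-.5)
    for row in range(ys.min(),ys.max(),16): q=xs[ys==row]; print(row/8+v-.5,q.min()/8+u-.5,q.max()/8+u-.5)
    save(cv2.resize(p.astype(np.uint8),(400,360)),f"fl_{c}.png")
E
```

```text
Traceback (most recent call last):
  File "fit.py", line 13, in render
    hull=cv2.convexHull(np.r_[P(circ(x,y,z0,.021)),P(circ(x,y,z0+h,.021))]).astype(int)
                              ~^^^^^^^^^^^^^^^^^^^
  File "fit.py", line 12, in <lambda>
    P=lambda pts:((np.array([proj(cam,p) for p in pts])-[u,v]+.5)*S).astype(np.float32)
                             ~~~~^^^^^^^
  File "h.py", line 9, in proj
    c=arm.get_calibration(cam); T=np.array(c["world_to_cam"]); q=T[:3,:3]@np.array(p)+T[:3,3]
ValueError: time passes only in moves, steps and waits
```

```bash
python3 - <<'E'
s=open('h.py').read()
s=s.replace('def ray','''import os,pickle
def cal(cam):
    f=f"cal_{cam}.pkl"
    if not os.path.exists(f): pickle.dump(arm.get_calibration(cam),open(f,"wb"))
    if cam not in _c: _c[cam]=pickle.load(open(f,"rb"))
    return _c[cam]
_c={}
def ray''',1).replace('c=arm.get_calibration(cam)','c=cal(cam)')
open('h.py','w').write(s)
E
cat > a.py <<'E'
from fit import *
np.set_printoptions(precision=4,suppress=True)
I={c:cv2.imread(f"pics/{c}1.png")[:,:,::-1] for c in("top","side")}
tiles=[]
for n,(t,s,xy) in {"A":((348,166),(384,215),(.637,-.062)),"B":((340,214),(332,240),(.505,-.037)),"C":((393,218),(376,289),(.497,-.170))}.items():
    M={}
    for c,seed in(("top",t),("side",s)):
        g,o,S=ringmask(c,I[c],seed); thr=105; b=(g>thr).astype(np.uint8)
        cs,_=cv2.findContours(b,cv2.RETR_EXTERNAL,cv2.CHAIN_APPROX_NONE)
        k=min(cs,key=lambda q:np.linalg.norm(q[:,0].mean(0)-g.shape[0]/2) if cv2.contourArea(q)>2000 else 1e9); f=np.zeros_like(b); cv2.fillPoly(f,[k],1); M[c]=(f,o,S)
        e=cv2.cvtColor(g,cv2.COLOR_GRAY2BGR); cv2.drawContours(e,[k],-1,(0,0,255),1); tiles.append(cv2.resize(e,(260,260)))
    for h in(.012,.017,.024):
        def cost(p): return sum((render(c,p[0]/100,p[1]/100,h,o[0],o[1],S,f.shape)!=f).sum()/f.sum() for c,(f,o,S) in M.items())
        r=minimize(cost,np.array(xy)*100,method="Nelder-Mead",options=dict(initial_simplex=np.array(xy)*100+np.array([[0,0],[.6,0],[0,.6]])))
        print(n,h,r.x/100,round(r.fun,3))
cv2.imwrite("pics/tiles.png",np.r_[np.c_[tuple(tiles[0::2])],np.c_[tuple(tiles[1::2])]])
# arbor
for c,roi in(("top",(225,190,275,235)),("side",(240,145,300,195))):
    u,v,U,V=roi; p=cv2.resize(I[c][v:V,u:U],None,fx=8,fy=8,interpolation=cv2.INTER_CUBIC).astype(int)
    m=((p[...,0]-p[...,2])>50); ys,xs=np.nonzero(m); print(c,"copper bbox",xs.min()/8+u-.5,xs.max()/8+u-.5,ys.min()/8+v-.5,ys.max()/8+v-.5)
    for row in range(ys.min(),ys.max(),24): q=xs[ys==row]; print(row/8+v-.5,q.min()/8+u-.5,q.max()/8+u-.5)
    tiles.append(cv2.resize(p.astype(np.uint8)[:,:,::-1],(390,350)))
cv2.imwrite("pics/fl.png",np.c_[tuple(tiles[-2:])])
E
python3 a.py
```

```text
A 0.012 [ 0.6334 -0.0584] 0.452
A 0.017 [ 0.633  -0.0584] 0.325
A 0.024 [ 0.6314 -0.0596] 0.285
B 0.012 [ 0.5041 -0.0359] 0.322
B 0.017 [ 0.5039 -0.0359] 0.414
B 0.024 [ 0.5041 -0.0358] 0.543
C 0.012 [ 0.494  -0.1745] 0.235
C 0.017 [ 0.4929 -0.1751] 0.275
C 0.024 [ 0.4927 -0.1751] 0.355Traceback (most recent call last):
  File "a.py", line 16, in <module>
    cv2.imwrite("pics/tiles.png",np.r_[np.c_[tuple(tiles[0::2])],np.c_[tuple(tiles[1::2])]])
    ~~~~~~~~~~~^^^^^^^^^^^^^^^^^^^^^^^^^^^^^^^^^^^^^^^^^^^^^^^^^^^^^^^^^^^^^^^^^^^^^^^^^^^^^
cv2.error: OpenCV(4.12.0) /io/opencv/modules/imgcodecs/src/loadsave.cpp:1058: error: (-215:Assertion failed) image.channels() == 1 || image.channels() == 3 || image.channels() == 4 in function 'imwrite_'
```

```bash
sed -i 's/np.r_\[np.c_\[tuple(tiles\[0::2\])\],np.c_\[tuple(tiles\[1::2\])\]\]/np.vstack([np.hstack(tiles[0::2]),np.hstack(tiles[1::2])])/; s/np.c_\[tuple(tiles\[-2:\])\]/np.hstack(tiles[-2:])/; s/thr=105/thr=95/' a.py; python3 a.py
```

```text
A 0.012 [ 0.6329 -0.0579] 0.503
A 0.017 [ 0.6327 -0.0584] 0.388
A 0.024 [ 0.6307 -0.0601] 0.276
B 0.012 [ 0.5032 -0.0369] 0.348
B 0.017 [ 0.5026 -0.0375] 0.434
B 0.024 [ 0.5032 -0.0369] 0.554
C 0.012 [ 0.4936 -0.1744] 0.327
C 0.017 [ 0.4926 -0.1755] 0.305
C 0.024 [ 0.491  -0.1763] 0.379
top copper bbox 237.875 249.125 203.875 213.875
203.875 241.75 242.5
206.875 238.125 246.75
209.875 238.125 249.0
212.875 242.125 248.375
side copper bbox 260.125 270.375 147.5 172.5
147.5 264.75 265.5
150.5 260.125 268.625
153.5 260.875 268.375
156.5 261.125 268.875
159.5 261.75 269.125
162.5 262.0 269.625
165.5 262.75 270.0
168.5 263.0 270.25
171.5 263.75 269.625
```

View pics/tiles.png

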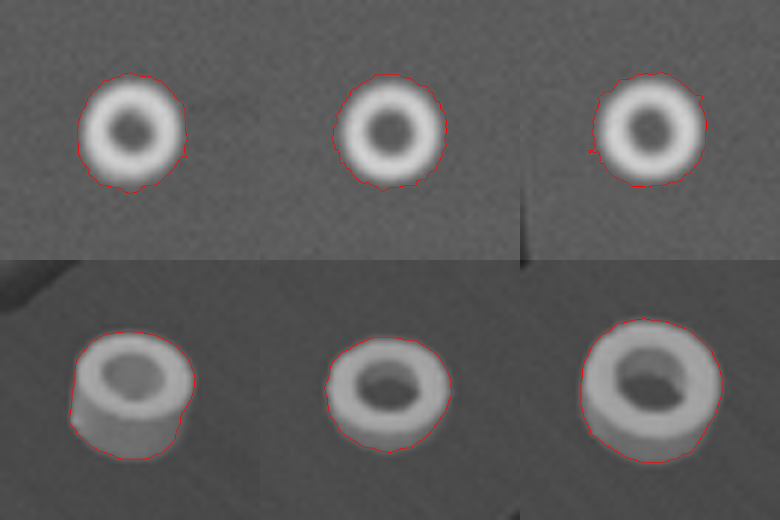

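View pics/fl.png

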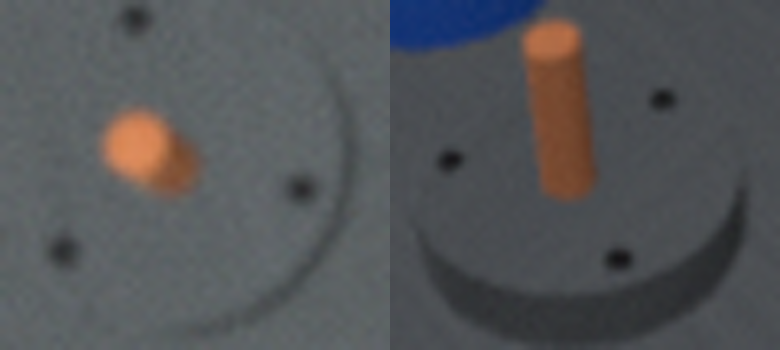

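A (348,166) is the thick ring, C (393,218) the middle and B (340,214) the thin; their walls are clearly different in the side view. The arbor top is at about top px (242.2,208.3) and side px (264.4,150.4).

Run:
```python
from h import *
np.set_printoptions(precision=4,suppress=True)
k=260/44
def rp(seed,t): return [seed[0]-22+t[0]/k-.5,seed[1]-22+t[1]/k-.5]
for n,a,b,z in [("arbor",(242.2,208.3),(264.4,150.4),.085),
 ("A",rp((348,166),(132,131)),rp((384,215),(134,115)),.024),
 ("B",rp((340,214),(130.5,131)),rp((332,240),(128,125)),.012),
 ("C",rp((393,218),(130.5,130)),rp((376,289),(132,119)),.017)]:
    print(n,a,b,*tri(a,b),"top@z",at_z("top",a,z)[:2],"side@z",at_z("side",b,z)[:2])
    if n=="arbor": print(ray("top",a)[1]/np.linalg.norm(ray("top",a)[1]))
for c,at in(("top",(246,211.2)),("side",(268.7,169.4))): print("ft",at_z(c,at,.025))
# arbor base in images
print("base", at_z("side",(240+176/6.5-.5,145+188/7-.5),.025), at_z("top",(225+173/7.8-.5,190+170/7.78-.5),.03))
from scipy.spatial.transform import Rotation as R
print(R.from_quat(arm.state()["tool_rot"]).as_matrix())
```

```text
arbor (242.2, 208.3) (264.4, 150.4) [0.5101 0.2055 0.0836] 0.00045673057278073297 top@z [0.5101 0.2051] side@z [0.509 0.204]
[ 0.1228  0.1897 -0.9741]
A [347.83846153846156, 165.66923076923078] [384.17692307692306, 211.96153846153845] [ 0.6305 -0.0602  0.0228] 0.00024679520518220023 top@z [ 0.6303 -0.0602] side@z [ 0.6295 -0.0608]
B [339.5846153846154, 213.66923076923078] [331.16153846153844, 238.65384615384616] [ 0.5036 -0.037   0.0102] 0.0012408671772700054 top@z [ 0.5039 -0.0373] side@z [ 0.5021 -0.0378]
C [392.5846153846154, 217.5] [375.83846153846156, 286.6384615384615] [ 0.4927 -0.1755  0.0146] 0.0005555898207480865 top@z [ 0.4926 -0.1752] side@z [ 0.4912 -0.1763]
ft [0.5101 0.2067 0.025 ]
ft [0.5144 0.2052 0.025 ]
base [0.5067 0.2025 0.025 ] [0.5091 0.204  0.03  ]
[[ 0.9545  0.2983  0.    ]
 [ 0.2983 -0.9545  0.    ]
 [ 0.     -0.     -1.    ]]
```

```bash
python3 -m creep '{"claw":[60,60,60,60,60,60,60,60],"translation":[[20,60,0],[40,120,0],[60,180,0],[100,230,0],[145,270,0],[190,310,-10],[235,350,-20],[280,390,-30]],"delta_rot":[[0,0,0],[0,0,0],[0,0,0],[0,0,0],[0,0,0],[0,0,0],[0,0,0],[0,0,0]]}'
python3 -m creep '{"claw":[60,60,60,60,60,60],"translation":[[40,35,-10],[80,70,-30],[120,105,-60],[164,146,-119],[164,146,-119],[164,146,-119]],"delta_rot":[[0,0,0],[0,0,0],[0,0,0],[0,0,0],[0,0,0],[0,0,0]]}'; python3 -c "
from h import *
print(arm.state()['joints'])
for c in('top','side'): save(arm.read_camera(c),c+'2.png')
a=cv2.imread('pics/top2.png')[90:290,200:440];b=cv2.imread('pics/side2.png')[90:290,270:510]
cv2.imwrite('pics/two.png',cv2.resize(np.vstack([a,b]),None,fx=1.5,fy=1.5))"
```

```text
t: 1.6
tcp_pos: [0.4677, -0.2053, 0.2094]
tool_rot: [0.989, 0.151, 0.0, 0.0]
force: [1.2, -0.9, 0.6]
width: 0.0599
grip_force: 0.0
t: 2.35
tcp_pos: [0.6299, -0.0597, 0.0891]
tool_rot: [0.988, 0.152, -0.001, -0.001]
force: [0.3, 0.3, 0.7]
width: 0.0601
grip_force: 0.0
[ 0.34544973  0.54681873 -0.41991492  1.51749957  0.23573456  1.13015595
 -1.38788965]
```

View pics/two.png

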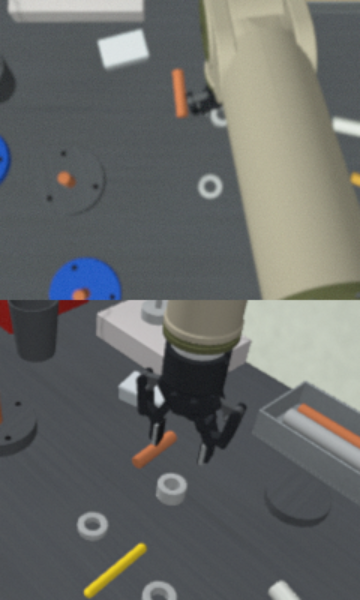

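The gripper is centred over the thick ring (side crop about (172,487)), and the copper bar clears the left finger by roughly 18 mm. Descending.

```bash
python3 -m creep '{"claw":[56,56,56,56],"translation":[[0,-0.5,-30],[0,-0.5,-60],[0,-0.5,-74],[0,-0.5,-76]],"delta_rot":[[0,0,0],[0,0,0],[0,0,0],[0,0,0]]}'
python3 -m creep '{"claw":[38,38,38,38,38,38],"translation":[[0,0,0],[0,0,0],[0,0,0],[0,0,0],[0,0,0],[0,0,0]],"delta_rot":[[0,0,0],[0,0,0],[0,0,0],[0,0,0],[0,0,0],[0,0,0]]}'
```

```text
t: 2.95
tcp_pos: [0.6303, -0.0623, 0.0148]
tool_rot: [0.989, 0.15, 0.0, 0.0]
force: [-0.1, -0.4, 0.7]
width: 0.0559
grip_force: 0.0
t: 3.7
tcp_pos: [0.6315, -0.0613, 0.0162]
tool_rot: [0.989, 0.151, 0.001, 0.0]
force: [-2.6, -0.4, 7.1]
width: 0.0392
grip_force: 61.6
```

```bash
python3 -m creep '{"claw":[38,38,38,38,38,38],"translation":[[0,0,40],[0,0,80],[0,0,130],[0,0,130],[0,0,130],[0,0,130]],"delta_rot":[[0,0,0],[0,0,0],[0,0,0],[0,0,0],[0,0,0],[0,0,0]]}'; python3 -c "
from h import *
print(arm.state()['force'],arm.state()['tcp_pos'],arm.state()['width'])
for c in('top','side'): save(arm.read_camera(c),c+'3.png')
a=cv2.imread('pics/side3.png')[50:250,300:460]
cv2.imwrite('pics/grasp1.png',cv2.resize(a,None,fx=3,fy=3,interpolation=2))"
```

```text
t: 4.45
tcp_pos: [0.6294, -0.0611, 0.1425]
tool_rot: [0.989, 0.151, -0.001, -0.0]
force: [0.5, -0.3, -2.7]
width: 0.0388
grip_force: 61.5
[ 0.47431666 -0.3226094  -2.74955878] [ 0.62936949 -0.06111636  0.14250829] 0.038792835779538445
```

View pics/grasp1.png

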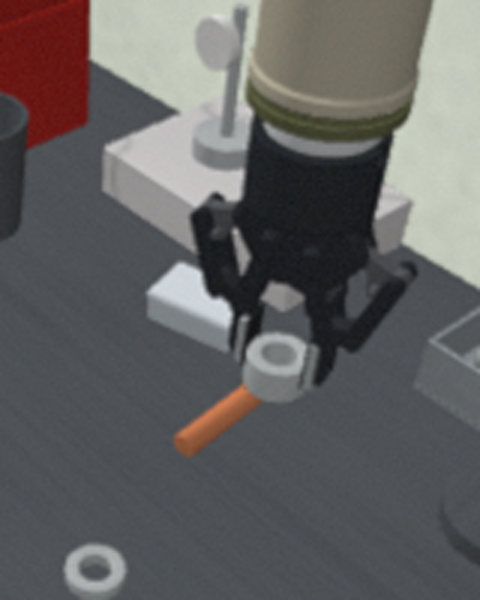

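Run:
```python
from h import *
np.set_printoptions(precision=4,suppress=True)
for px in((279,353),(278,354),(280,352)):
  for z in (.150,.153):print(px,z,at_z("side",(300+px[0]/3-.33,50+px[1]/3-.33),z))
print(proj("side",[.6294,-.0611,.152]),proj("top",[.63,-.061,.152]))
```

```text
(279, 353) 0.15 [ 0.6291 -0.062   0.15  ]
(279, 353) 0.153 [ 0.6263 -0.0641  0.153 ]
(278, 354) 0.15 [ 0.6279 -0.0623  0.15  ]
(278, 354) 0.153 [ 0.6251 -0.0644  0.153 ]
(280, 352) 0.15 [ 0.6303 -0.0617  0.15  ]
(280, 352) 0.153 [ 0.6274 -0.0639  0.153 ]
[np.float64(392.56981549122224), np.float64(166.21846857855013)] [np.float64(352.2059297194471), np.float64(153.10057552904595)]
```

The thick ring is held flat and close to centred between the pads (side px about 393,168). Next I carry it over the arbor.

```bash
python3 -m creep '{"claw":[38,38,38,38,38,38,38,38],"translation":[[-24,53,0],[-48,106,0],[-72,159,0],[-96,212,0],[-120,265,0],[-120,265,-20],[-120,265,-30],[-120,265,-30]],"delta_rot":[[0,0,0],[0,0,0],[0,0,0],[0,0,0],[0,0,0],[0,0,0],[0,0,0],[0,0,0]]}'; python3 -m creep '{"claw":[38,38],"translation":[[0,0,0],[0,0,0]],"delta_rot":[[0,0,0],[0,0,0]]}'; python3 -c "
from h import *
print(np.mean([arm.state()['tcp_pos'] for i in range(5)],0),arm.state()['force'])
for c in('top','side'): save(arm.read_camera(c),c+'4.png')
a=cv2.imread('pics/side4.png')[90:220,200:330];b=cv2.imread('pics/top4.png')[140:270,180:310]
cv2.imwrite('pics/over1.png',np.hstack([cv2.resize(x,(400,400),interpolation=2) for x in(a,b)]))"
```

```text
t: 5.55
tcp_pos: [0.5102, 0.2025, 0.113]
tool_rot: [0.989, 0.15, -0.001, 0.0]
force: [-0.3, -0.2, -2.0]
width: 0.0393
grip_force: 61.5
t: 5.8
tcp_pos: [0.511, 0.2036, 0.1149]
tool_rot: [0.989, 0.15, 0.001, -0.0]
force: [0.4, 0.5, -2.9]
width: 0.0395
grip_force: 61.5
[0.51104898 0.20357483 0.11485141] [ 0.37829874  0.53715969 -2.89703059]
```

View pics/over1.png

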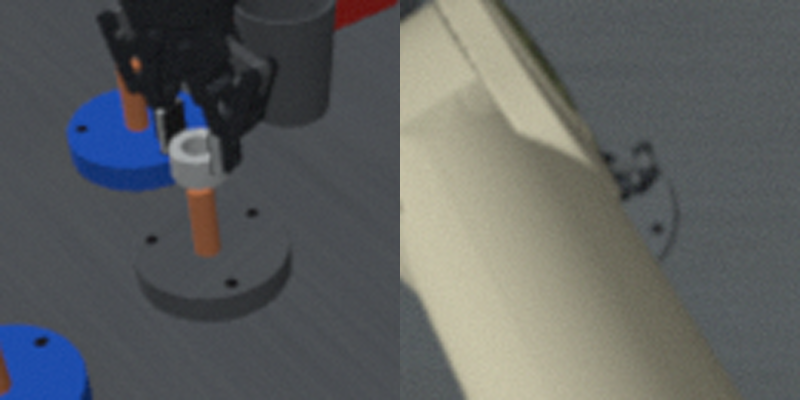

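The ring sits above the dark flange's arbor. In the left crop the ring is at about (199,147) and the arbor axis extrapolates to about (197,147), so they line up to about 1 mm. Lowering by feel.

```bash
python3 -m creep '{"claw":[38,38,38],"translation":[[0,0,-6],[0,0,-12],[0,0,-12]],"delta_rot":[[0,0,0],[0,0,0],[0,0,0]]}' | egrep 'tcp|force: \['; for i in 1; do python3 -m creep '{"claw":[38,38],"translation":[[0,0,-1],[0,0,-2]],"delta_rot":[[0,0,0],[0,0,0]]}'| egrep 'tcp|force: \['; python3 -m creep '{"claw":[38,38],"translation":[[0,0,-0.5],[0,0,-1]],"delta_rot":[[0,0,0],[0,0,0]]}'| egrep 'tcp|force: \['; python3 -m creep '{"claw":[38,38],"translation":[[0,0,-0.5],[0,0,-1]],"delta_rot":[[0,0,0],[0,0,0]]}'| egrep 'tcp|force: \['; done
```

```text
tcp_pos: [0.5101, 0.2038, 0.1016]
force: [-0.5, 0.0, -0.4]
tcp_pos: [0.5106, 0.2041, 0.1007]
force: [-1.1, 0.0, 4.2]
tcp_pos: [0.5104, 0.2045, 0.0994]
force: [-1.1, 1.7, -1.0]
tcp_pos: [0.5103, 0.2044, 0.0982]
force: [-1.2, 2.9, -0.3]
```

```bash
F='tcp|force: \['; python3 -m creep '{"claw":[38,38],"translation":[[-0.3,0.6,-0.5],[-0.3,0.6,-1]],"delta_rot":[[0,0,0],[0,0,0]]}'| egrep "$F"; python3 -m creep '{"claw":[38,38],"translation":[[0,0,-0.5],[0,0,-1]],"delta_rot":[[0,0,0],[0,0,0]]}'| egrep "$F"; python3 -m creep '{"claw":[38,38],"translation":[[0,0,-1],[0,0,-2]],"delta_rot":[[0,0,0],[0,0,0]]}'| egrep "$F"
```

```text
tcp_pos: [0.51, 0.2045, 0.0972]
force: [0.2, 1.8, -1.1]
tcp_pos: [0.5101, 0.2046, 0.0962]
force: [-0.7, 1.2, 0.2]
tcp_pos: [0.5101, 0.2046, 0.0942]
force: [-0.1, 2.9, -0.9]
```

It's on the arbor. Continuing down, with a bit more +y.

```bash
F='tcp|force: \['; python3 -m creep '{"claw":[38,38,38],"translation":[[0,0.5,-2],[0,0.5,-4],[0,0.5,-6]],"delta_rot":[[0,0,0],[0,0,0],[0,0,0]]}'| egrep "$F"; python3 -m creep '{"claw":[38,38,38,38],"translation":[[0,0,-3],[0,0,-6],[0,0,-9],[0,0,-12]],"delta_rot":[[0,0,0],[0,0,0],[0,0,0],[0,0,0]]}'| egrep "$F"
```

```text
tcp_pos: [0.5101, 0.2048, 0.088]
force: [0.4, 0.5, -2.0]
tcp_pos: [0.5101, 0.2049, 0.076]
force: [-0.2, 0.3, -2.5]
```

```bash
F='tcp|force: \['; python3 -m creep '{"claw":[38,38,38,38,38,38],"translation":[[0,0,-6],[0,0,-12],[0,0,-18],[0,0,-24],[0,0,-30],[0,0,-30]],"delta_rot":[[0,0,0],[0,0,0],[0,0,0],[0,0,0],[0,0,0],[0,0,0]]}'| egrep "$F"; python3 -m creep '{"claw":[38,38,38],"translation":[[0,0,-1],[0,0,-2],[0,0,-2.5]],"delta_rot":[[0,0,0],[0,0,0],[0,0,0]]}'| egrep "$F";python3 -m creep '{"claw":[38,38],"translation":[[0,0,-0.7],[0,0,-1.3]],"delta_rot":[[0,0,0],[0,0,0]]}'| egrep "$F";python3 -m creep '{"claw":[38,38],"translation":[[0,0,-0.5],[0,0,-1]],"delta_rot":[[0,0,0],[0,0,0]]}'| egrep "$F"
```

```text
tcp_pos: [0.5098, 0.205, 0.0457]
force: [0.6, -0.5, -1.9]
tcp_pos: [0.5102, 0.2051, 0.0439]
force: [-0.2, 0.4, -2.5]
tcp_pos: [0.5101, 0.2051, 0.0425]
force: [-0.5, 0.5, -2.4]
tcp_pos: [0.5101, 0.2051, 0.0415]
force: [-0.0, 0.9, -1.9]
```

```bash
F='tcp|force: \['; python3 -m creep '{"claw":[38,38],"translation":[[0,0,-0.4],[0,0,-0.8]],"delta_rot":[[0,0,0],[0,0,0]]}'| egrep "$F";python3 -m creep '{"claw":[38,38],"translation":[[0,0,-0.3],[0,0,-0.6]],"delta_rot":[[0,0,0],[0,0,0]]}'| egrep "$F"; python3 -m creep '{"claw":[38,38],"translation":[[0,0,-0.3],[0,0,-0.6]],"delta_rot":[[0,0,0],[0,0,0]]}'| egrep "$F"
```

```text
tcp_pos: [0.5101, 0.2051, 0.0411]
force: [-3.5, -2.0, 7.0]
tcp_pos: [0.5101, 0.2051, 0.0411]
force: [-7.2, -2.4, 13.1]
tcp_pos: [0.5101, 0.2051, 0.0411]
force: [-8.5, -4.1, 18.6]
```

Seated, with contact at TCP z = 0.0411. I'll ease off, open and rise.

```bash
F='tcp|force: \[|width'; python3 -m creep '{"claw":[38,44,50,58,58],"translation":[[0,0,1.3],[0,0,1.3],[0,0,1.3],[0,0,1.3],[0,0,1.3]],"delta_rot":[[0,0,0],[0,0,0],[0,0,0],[0,0,0],[0,0,0]]}'| egrep "$F"; python3 -m creep '{"claw":[58,58,58,58,58,58],"translation":[[0,0,10],[0,0,30],[0,0,60],[0,0,90],[0,0,100],[0,0,100]],"delta_rot":[[0,0,0],[0,0,0],[0,0,0],[0,0,0],[0,0,0],[0,0,0]]}'| egrep "$F"
```

```text
tcp_pos: [0.5101, 0.2051, 0.0407]
force: [1.0, -0.0, 0.7]
width: 0.0581
tcp_pos: [0.5104, 0.2051, 0.1414]
force: [-0.4, -0.5, -1.5]
width: 0.0579
```

```bash
F='tcp|force: \[|width'; python3 -m creep '{"claw":[54,54,54,54,54,54,54,54],"translation":[[-2,-50,0],[-5,-110,0],[-8,-170,0],[-11,-230,0],[-14,-290,0],[-17,-345,-20],[-18.4,-381,-40],[-18.4,-381,-60]],"delta_rot":[[0,0,0],[0,0,0],[0,0,0],[0,0,0],[0,0,0],[0,0,0],[0,0,0],[0,0,0]]}'| egrep "$F"; python3 -m creep '{"claw":[54,54,54],"translation":[[0,0,0],[0,0,0],[0,0,0]],"delta_rot":[[0,0,0],[0,0,0],[0,0,0]]}'| egrep "$F"; python3 -m creep '{"claw":[54,54,54,54],"translation":[[0,0,-30],[0,0,-60],[0,0,-67],[0,0,-67]],"delta_rot":[[0,0,0],[0,0,0],[0,0,0],[0,0,0]]}'| egrep "$F"
```

```text
tcp_pos: [0.4898, -0.18, 0.0785]
force: [0.2, 0.1, -0.6]
width: 0.0539
tcp_pos: [0.4924, -0.1754, 0.0816]
force: [0.2, -0.4, 0.0]
width: 0.0544
tcp_pos: [0.492, -0.1758, 0.0143]
force: [-0.8, 0.2, 1.3]
width: 0.054
```

```bash
python3 -c "
from h import *
print(arm.state()['tcp_pos'],arm.state()['force'])
save(arm.read_camera('side'),'side5.png')
I=cv2.imread('pics/side5.png');a=I[220:350,310:440];b=I[110:220,215:325]
cv2.imwrite('pics/mid1.png',np.hstack([cv2.resize(x,(400,400),interpolation=2) for x in(a,b)]))"
```

```text
[ 0.49202866 -0.17575366  0.01431099] [-0.79151884  0.16778665  1.25251811]
```

View pics/mid1.png

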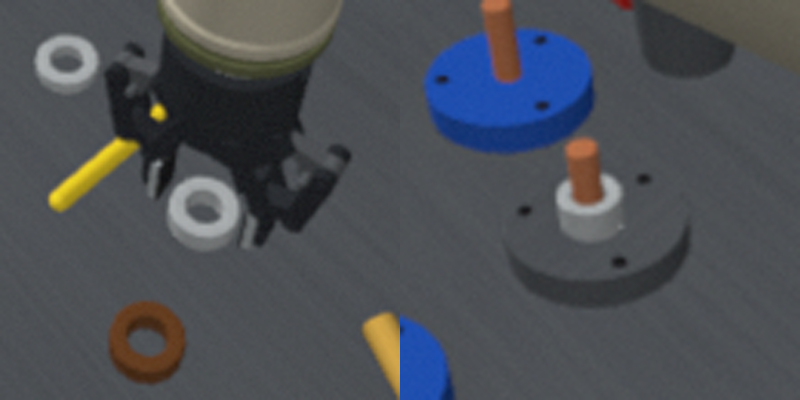

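The thick ring is home on the dark flange (right crop, 590,205). The middle ring (left crop, 203,213) lies between the pads, and the brown look-alike (147,342) and the marker are clear. Closing.

```bash
F='tcp|force: \[|width|grip'; python3 -m creep '{"claw":[46,38,38,38,38,38],"translation":[[0,0,0],[0,0,0],[0,0,0],[0,0,0],[0,0,0],[0,0,0]],"delta_rot":[[0,0,0],[0,0,0],[0,0,0],[0,0,0],[0,0,0],[0,0,0]]}'| egrep "$F"; python3 -m creep '{"claw":[38,38,38,38,38,38],"translation":[[0,0,30],[0,0,70],[0,0,125],[0,0,125],[0,0,125],[0,0,125]],"delta_rot":[[0,0,0],[0,0,0],[0,0,0],[0,0,0],[0,0,0],[0,0,0]]}'| egrep "$F"
```

```text
tcp_pos: [0.4927, -0.1762, 0.0156]
force: [-3.5, 1.2, 10.6]
width: 0.0395
grip_force: 57.3
tcp_pos: [0.4907, -0.1757, 0.1373]
force: [0.3, -1.1, -1.0]
width: 0.0391
grip_force: 56.8
```

```bash
F='tcp|force: \[|width'; python3 -m creep '{"claw":[38,38,38,38,38,38,38,38],"translation":[[3,55,0],[6,115,0],[9,175,0],[12,235,0],[15,295,0],[17,345,0],[18,381,0],[18,381,0]],"delta_rot":[[0,0,0],[0,0,0],[0,0,0],[0,0,0],[0,0,0],[0,0,0],[0,0,0],[0,0,0]]}'| egrep "$F"; python3 -m creep '{"claw":[38,38,38,38,38],"translation":[[0,0,-15],[0,0,-30],[0,0,-31],[0,0,-31],[0,0,-31]],"delta_rot":[[0,0,0],[0,0,0],[0,0,0],[0,0,0],[0,0,0]]}'| egrep "$F"
```

```text
tcp_pos: [0.508, 0.2089, 0.1375]
force: [0.0, -0.3, -1.2]
width: 0.039
tcp_pos: [0.5101, 0.205, 0.1083]
force: [-0.5, 0.0, -0.5]
width: 0.0393
```

```bash
F='tcp|force: \['; python3 -m creep '{"claw":[38,38,38],"translation":[[0,0,-3],[0,0,-6],[0,0,-6]],"delta_rot":[[0,0,0],[0,0,0],[0,0,0]]}'| egrep "$F"; python3 -m creep '{"claw":[38,38],"translation":[[0,0,-0.6],[0,0,-1.2]],"delta_rot":[[0,0,0],[0,0,0]]}'| egrep "$F"; python3 -m creep '{"claw":[38,38],"translation":[[0,0,-0.5],[0,0,-1]],"delta_rot":[[0,0,0],[0,0,0]]}'| egrep "$F"; python3 -m creep '{"claw":[38,38],"translation":[[0,0,-0.5],[0,0,-1]],"delta_rot":[[0,0,0],[0,0,0]]}'| egrep "$F"
```

```text
tcp_pos: [0.5095, 0.205, 0.1015]
force: [0.2, -0.4, -0.9]
tcp_pos: [0.5098, 0.2051, 0.1006]
force: [-0.6, -0.8, -1.0]
tcp_pos: [0.5097, 0.205, 0.0996]
force: [0.3, 0.7, -1.3]
tcp_pos: [0.5097, 0.205, 0.0986]
force: [0.1, -0.6, -1.2]
```

```bash
F='tcp|force: \['; python3 -m creep '{"claw":[38,38,38],"translation":[[0,0,-0.7],[0,0,-1.4],[0,0,-2]],"delta_rot":[[0,0,0],[0,0,0],[0,0,0]]}'| egrep "$F"; python3 -m creep '{"claw":[38,38,38],"translation":[[0,0,-0.7],[0,0,-1.4],[0,0,-2]],"delta_rot":[[0,0,0],[0,0,0],[0,0,0]]}'| egrep "$F"; python3 -m creep '{"claw":[38,38,38],"translation":[[0,0,-2],[0,0,-4],[0,0,-6]],"delta_rot":[[0,0,0],[0,0,0],[0,0,0]]}'| egrep "$F"
```

```text
tcp_pos: [0.5097, 0.2051, 0.0965]
force: [0.3, -0.0, -0.7]
tcp_pos: [0.5097, 0.205, 0.0945]
force: [0.0, -0.1, -1.8]
tcp_pos: [0.5097, 0.205, 0.0884]
force: [-0.4, -0.1, -1.8]
```

Threaded with no contact. Now down to the seat, expected at TCP z of about 0.0648.

```bash
F='tcp|force: \['; python3 -m creep '{"claw":[38,38,38,38,38],"translation":[[0,0,-5],[0,0,-10],[0,0,-15],[0,0,-20],[0,0,-20]],"delta_rot":[[0,0,0],[0,0,0],[0,0,0],[0,0,0],[0,0,0]]}'| egrep "$F"; python3 -m creep '{"claw":[38,38,38],"translation":[[0,0,-0.7],[0,0,-1.4],[0,0,-2]],"delta_rot":[[0,0,0],[0,0,0],[0,0,0]]}'| egrep "$F"; python3 -m creep '{"claw":[38,38],"translation":[[0,0,-0.5],[0,0,-1]],"delta_rot":[[0,0,0],[0,0,0]]}'| egrep "$F";python3 -m creep '{"claw":[38,38],"translation":[[0,0,-0.5],[0,0,-1]],"delta_rot":[[0,0,0],[0,0,0]]}'| egrep "$F"
```

```text
tcp_pos: [0.5095, 0.205, 0.0681]
force: [-0.2, -0.2, -1.8]
tcp_pos: [0.5098, 0.2051, 0.0667]
force: [0.4, 0.2, -1.7]
tcp_pos: [0.5097, 0.2051, 0.0656]
force: [-1.0, -0.4, 0.4]
tcp_pos: [0.5097, 0.2051, 0.0647]
force: [-1.7, -0.5, 2.7]
```

```bash
F='tcp|force: \[|width'; python3 -m creep '{"claw":[38,38],"translation":[[0,0,-0.4],[0,0,-0.8]],"delta_rot":[[0,0,0],[0,0,0]]}'| egrep "$F";python3 -m creep '{"claw":[38,38],"translation":[[0,0,-0.3],[0,0,-0.6]],"delta_rot":[[0,0,0],[0,0,0]]}'| egrep "$F"
```

```text
tcp_pos: [0.5098, 0.2051, 0.0646]
force: [-4.5, -2.6, 10.9]
width: 0.0392
tcp_pos: [0.5099, 0.2051, 0.0646]
force: [-7.1, -4.0, 15.5]
width: 0.0394
```

```bash
F='tcp|force: \[|width'; python3 -m creep '{"claw":[38,44,50,56,56],"translation":[[0,0,1.2],[0,0,1.2],[0,0,1.2],[0,0,1.2],[0,0,1.2]],"delta_rot":[[0,0,0],[0,0,0],[0,0,0],[0,0,0],[0,0,0]]}'| egrep "$F"; python3 -m creep '{"claw":[56,56,56,56,56],"translation":[[0,0,10],[0,0,30],[0,0,60],[0,0,75],[0,0,75]],"delta_rot":[[0,0,0],[0,0,0],[0,0,0],[0,0,0],[0,0,0]]}'| egrep "$F"; python3 -m creep '{"claw":[54,54,54,54,54,54,54,54],"translation":[[-1,-50,0],[-2,-110,0],[-4,-170,0],[-6,-215,-20],[-6.7,-242.5,-40],[-6.7,-242.5,-60],[-6.7,-242.5,-60],[-6.7,-242.5,-60]],"delta_rot":[[0,0,0],[0,0,0],[0,0,0],[0,0,0],[0,0,0],[0,0,0],[0,0,0],[0,0,0]]}'| egrep "$F"; python3 -c "
from h import *
print(arm.state()['t'],arm.state()['joints'])
save(arm.read_camera('side'),'side6.png')
I=cv2.imread('pics/side6.png');a=I[160:290,270:400];b=I[110:220,215:325]
cv2.imwrite('pics/thin1.png',np.hstack([cv2.resize(x,(400,400),interpolation=2) for x in(a,b)]))"
```

```text
tcp_pos: [0.5097, 0.2051, 0.0643]
force: [0.1, -1.0, -0.7]
width: 0.056
tcp_pos: [0.5104, 0.2054, 0.1406]
force: [-0.6, -0.1, 0.2]
width: 0.0559
tcp_pos: [0.5031, -0.0368, 0.0795]
force: [0.7, 0.5, 0.9]
width: 0.0543
23.95 [ 0.40353326  0.30817007 -0.45726163  1.87984135  0.16037926  0.98963887
 -1.39037544]
```

View pics/thin1.png

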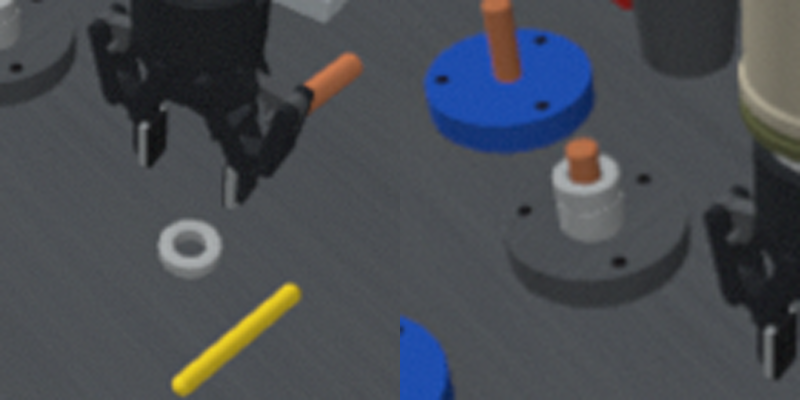

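Both rings are seated flat on the arbor (right crop). The thin ring (left crop, 190,247) is clear below the gripper, and the marker is clear of the fingers.

```bash
F='tcp|force: \[|width|grip'; python3 -m creep '{"claw":[54,54,54,54],"translation":[[0,0,-30],[0,0,-58],[0,0,-63],[0,0,-63]],"delta_rot":[[0,0,0],[0,0,0],[0,0,0],[0,0,0]]}'| egrep "$F"; python3 -m creep '{"claw":[46,38,38,38,38,38],"translation":[[0,0,0],[0,0,0],[0,0,0],[0,0,0],[0,0,0],[0,0,0]],"delta_rot":[[0,0,0],[0,0,0],[0,0,0],[0,0,0],[0,0,0],[0,0,0]]}'| egrep "$F"; python3 -m creep '{"claw":[38,38,38,38,38,38],"translation":[[0,0,30],[0,0,70],[0,0,122],[0,0,122],[0,0,122],[0,0,122]],"delta_rot":[[0,0,0],[0,0,0],[0,0,0],[0,0,0],[0,0,0],[0,0,0]]}'| egrep "$F"
```

```text
tcp_pos: [0.5035, -0.0371, 0.0172]
force: [0.7, 0.2, 0.4]
width: 0.054
grip_force: 0.0
tcp_pos: [0.5041, -0.0374, 0.0179]
force: [-1.1, 0.5, 6.4]
width: 0.0387
grip_force: 23.5
tcp_pos: [0.5021, -0.0375, 0.1371]
force: [0.1, 0.2, -0.4]
width: 0.0384
grip_force: 20.8
```

```bash
F='tcp|force: \[|width|grip'; python3 -m creep '{"claw":[34,34,34],"translation":[[0,0,0],[0,0,0],[0,0,0]],"delta_rot":[[0,0,0],[0,0,0],[0,0,0]]}'| egrep "$F"; python3 -c "
from h import *
save(arm.read_camera('side'),'side7.png')
I=cv2.imread('pics/side7.png');a=I[110:240,280:410]
cv2.imwrite('pics/thin2.png',cv2.resize(a,(500,500),interpolation=2))"
```

```text
tcp_pos: [0.503, -0.0374, 0.1382]
force: [1.1, 0.1, 0.3]
width: 0.034
grip_force: 0.0
```

View pics/thin2.png

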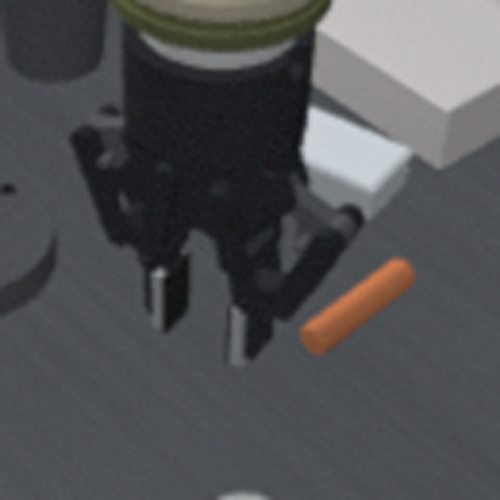

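The thin ring slipped out and is on the bench near side px (343,239). I'll re-locate it numerically, since the picture views are used up. First I'm moving the arm aside so both cameras can see the ring.

```bash
python3 -m creep '{"claw":[56,56,56,56,56],"translation":[[0,55,0],[0,110,0],[0,165,0],[0,200,0],[0,200,0]],"delta_rot":[[0,0,0],[0,0,0],[0,0,0],[0,0,0],[0,0,0]]}'|grep tcp
cat > loc.py <<'E'
from fit import *
np.set_printoptions(precision=4,suppress=True)
M={};I={}
for c in("top","side"):
    I[c]=arm.read_camera(c)
    g=I[c].astype(int); b=((g.min(2)>120)&(g.max(2)-g.min(2)<30)).astype(np.uint8)
    n,_,st,ce=cv2.connectedComponentsWithStats(b)
    print(c,[(st[i].tolist(),ce[i].round(1).tolist()) for i in range(1,n) if 40<st[i][4]<700])
    for r in arm.landmark_of(c,"ring_thin")[:3]: print("lm",np.array(r["at"]).round(1),round(r["confidence"],2),at_z(c,r["at"],0))
    save(I[c],c+"8.png")
E
python3 loc.py
```

```text
tcp_pos: [0.5022, 0.1665, 0.1386]
top [([22, 78, 68, 6, 366], [54.2, 80.3]), ([265, 109, 35, 27, 670], [281.8, 122.2]), ([420, 168, 49, 19, 494], [444.1, 176.9]), ([342, 204, 17, 16, 182], [350.2, 211.5]), ([39, 243, 52, 6, 279], [63.7, 245.2]), ([38, 258, 52, 6, 292], [62.9, 260.7]), ([39, 280, 66, 42, 533], [71.8, 306.4]), ([0, 387, 7, 13, 71], [2.5, 392.7])]
side [([245, 67, 23, 6, 55], [257.1, 70.2]), ([257, 153, 18, 11, 99], [265.6, 158.8]), ([333, 238, 21, 17, 207], [342.7, 246.3]), ([623, 253, 17, 22, 41], [631.9, 262.6]), ([21, 288, 21, 43, 539], [31.8, 306.2])]
lm [345.7 251.5] 0.77 [ 0.51   -0.0741  0.    ]
lm [268.3 177.4] 0.43 [0.5115 0.2069 0.    ]
```

Run:
```python
from h import *
np.set_printoptions(precision=4,suppress=True)
print(tri((350.2,211.5),(342.8,245.8)),at_z("top",(350.2,211.5),.012),at_z("side",(342.8,245.8),.012))
for c in("top","side"):
  J=[]
  for k in(1,8):
    g=cv2.imread(f"pics/{c}{k}.png").astype(int); J.append(g); y=(g[...,1]>110)&(g[...,0]<70)&(g[...,2]>130)
    n,_,st,ce=cv2.connectedComponentsWithStats(y.astype(np.uint8)); print(c,k,"yellow",[(st[i].tolist(),ce[i].round(1).tolist()) for i in range(1,n) if st[i][4]>40])
    g=g.min(2) # same-threshold ring blobs
  w=(320,190,372,240) if c=="top" else (312,218,366,270)
  for k,g in zip((1,8),J):
    m=((g.min(2)>120)&(g.max(2)-g.min(2)<30))[w[1]:w[3],w[0]:w[2]]; ys,xs=np.nonzero(m); print(c,k,"ring",len(xs),xs.min()+w[0],xs.max()+w[0],ys.min()+w[1],ys.max()+w[1],xs.mean()+w[0],ys.mean()+w[1])
# marker ends world
for p in((366,203),(369,243)): print("marker",at_z("top",p,.0065))
```

```text
(array([ 0.5096, -0.0653,  0.0102]), np.float64(0.0003244061017456475)) [ 0.5095 -0.0653  0.012 ] [ 0.5085 -0.0662  0.012 ]
top 1 yellow [([364, 202, 8, 41, 169], [367.7, 222.2])]
top 8 yellow [([364, 202, 9, 41, 200], [367.6, 222.2])]
top 1 ring 198 332 348 206 222 339.8131313131313 213.93939393939394
top 8 ring 182 342 358 204 219 350.24725274725273 211.5
side 1 yellow [([326, 252, 41, 37, 350], [346.0, 269.9]), ([428, 322, 38, 59, 422], [447.0, 351.4])]
side 8 yellow [([326, 252, 41, 37, 349], [346.0, 269.9]), ([428, 322, 38, 59, 375], [447.3, 351.9])]
side 1 ring 188 321 341 232 247 331.22340425531917 239.3404255319149
side 8 ring 207 333 353 238 254 342.70531400966183 246.33333333333334
marker [ 0.5326 -0.108   0.0065]
marker [ 0.4271 -0.1134  0.0065]
```

The thin ring lies flat at (0.509, -0.0655), and the marker hasn't moved (same blob in both pictures). There's too little gap to the marker for closing along y, so I'll turn the tool 73° to close along x. The earlier grip was also too high, so this time I'll go lower.

```bash
F='tcp|force: \[|width|grip|rot'; python3 -m creep '{"claw":[54,54,54,54,54,54,54,54],"translation":[[1,-40,0],[2,-80,0],[3,-120,0],[4,-160,0],[5,-195,-10],[6,-222,-30],[6,-228,-59],[6,-228,-59]],"delta_rot":[[0,0,0.18],[0,0,0.36],[0,0,0.54],[0,0,0.72],[0,0,0.9],[0,0,1.08],[0,0,1.26],[0,0,1.267]]}'| egrep "$F"; python3 -m creep '{"claw":[54,54,54],"translation":[[0,0,0],[0,0,0],[0,0,0]],"delta_rot":[[0,0,0],[0,0,0],[0,0,0]]}'| egrep "$F"; python3 -c "
from h import *;s=arm.state();print(s['joints'],s['t'])"
```

```text
tcp_pos: [0.5069, -0.0675, 0.0776]
tool_rot: [0.709, 0.705, -0.001, -0.002]
force: [-1.7, -0.0, 0.2]
width: 0.0542
grip_force: 0.0
tcp_pos: [0.5096, -0.0651, 0.0803]
tool_rot: [0.708, 0.707, 0.0, 0.001]
force: [0.5, -0.5, -0.5]
width: 0.0542
grip_force: 0.0
[ 0.60504065  0.35854308 -0.64140402  1.8506072   0.25076563  1.01217578
 -0.14112097] 28.625
```

```bash
F='tcp|force: \[|width|grip'; python3 -m creep '{"claw":[54,54,54],"translation":[[0,0,-35],[0,0,-65],[0,0,-68]],"delta_rot":[[0,0,0],[0,0,0],[0,0,0]]}'| egrep "$F"; python3 -m creep '{"claw":[54,54,54],"translation":[[0,0,-2],[0,0,-4],[0,0,-5]],"delta_rot":[[0,0,0],[0,0,0],[0,0,0]]}'| egrep "$F"; python3 -m creep '{"claw":[48,44,38,34,34,34],"translation":[[0,0,0],[0,0,0],[0,0,0],[0,0,0],[0,0,0],[0,0,0]],"delta_rot":[[0,0,0],[0,0,0],[0,0,0],[0,0,0],[0,0,0],[0,0,0]]}'| egrep "$F"
```

```text
tcp_pos: [0.5076, -0.0651, 0.01]
force: [0.3, 0.5, 0.3]
width: 0.0538
grip_force: 0.0
tcp_pos: [0.5096, -0.0656, 0.0072]
force: [-0.3, -0.3, 0.4]
width: 0.054
grip_force: 0.0
tcp_pos: [0.5092, -0.0655, 0.007]
force: [-2.3, -0.4, 6.7]
width: 0.0393
grip_force: 59.6
```

A firm grip this time (59.6 N). Lifting and checking.

```bash
F='tcp|force: \[|width|grip'; python3 -m creep '{"claw":[34,34,34,34,34,34],"translation":[[0,0,30],[0,0,70],[0,0,115],[0,0,118],[0,0,118],[0,0,118]],"delta_rot":[[0,0,0],[0,0,0],[0,0,0],[0,0,0],[0,0,0],[0,0,0]]}'| egrep "$F"; python3 -m creep '{"claw":[34,34,34,34,34,34,34,34],"translation":[[0,50,0],[0,105,0],[0,160,0],[0,210,0],[0.5,250,0],[0.5,270.5,0],[0.5,270.5,-15],[0.5,270.5,-26]],"delta_rot":[[0,0,0],[0,0,0],[0,0,0],[0,0,0],[0,0,0],[0,0,0],[0,0,0],[0,0,0]]}'| egrep "$F"; python3 -m creep '{"claw":[34,34],"translation":[[0,0,0],[0,0,0]],"delta_rot":[[0,0,0],[0,0,0]]}'| egrep "$F"; sed -i 's/c+"8.png"/c+"9.png"/' loc.py; python3 loc.py | grep -v top; python3 -c "
from h import *
print(proj('side',[.51,.205,.102]))"
```

```text
tcp_pos: [0.508, -0.0654, 0.1229]
force: [-0.2, 0.3, -1.2]
width: 0.0391
grip_force: 61.3
tcp_pos: [0.5089, 0.2032, 0.096]
force: [0.2, -0.3, -1.3]
width: 0.0392
grip_force: 61.2
tcp_pos: [0.5098, 0.204, 0.0983]
force: [0.2, 0.2, -1.0]
width: 0.0391
grip_force: 61.2
lm [245.8 209.7] 0.23 [0.517 0.212 0.   ]
side [([222, 0, 36, 5, 143], [238.8, 1.6]), ([241, 79, 20, 4, 42], [251.5, 80.8]), ([259, 139, 15, 12, 97], [266.4, 144.0]), ([257, 153, 18, 11, 99], [265.6, 158.8]), ([21, 289, 21, 45, 608], [31.8, 308.1])]
lm [265.9 150.3] 0.43 [0.5643 0.2972 0.    ]
[np.float64(263.72230726183545), np.float64(143.90898477030595)]
```

The ring is in the hand over the arbor (side px 266,144). Lowering by feel, expecting the arbor top at TCP z of about 0.092.

```bash
F='tcp|force: \['; python3 -m creep '{"claw":[34,34,34],"translation":[[0,0,-2],[0,0,-4],[0,0,-4]],"delta_rot":[[0,0,0],[0,0,0],[0,0,0]]}'| egrep "$F"; python3 -m creep '{"claw":[34,34],"translation":[[0,0,-0.6],[0,0,-1.2]],"delta_rot":[[0,0,0],[0,0,0]]}'| egrep "$F"; python3 -m creep '{"claw":[34,34],"translation":[[0,0,-0.5],[0,0,-1]],"delta_rot":[[0,0,0],[0,0,0]]}'| egrep "$F"; python3 -m creep '{"claw":[34,34],"translation":[[0,0,-0.5],[0,0,-1]],"delta_rot":[[0,0,0],[0,0,0]]}'| egrep "$F"
```

```text
tcp_pos: [0.5093, 0.205, 0.0941]
force: [0.3, -0.4, -0.1]
tcp_pos: [0.5095, 0.2051, 0.0932]
force: [0.7, 0.5, -0.8]
tcp_pos: [0.5095, 0.2051, 0.0922]
force: [0.3, -0.2, -0.4]
tcp_pos: [0.5095, 0.2051, 0.0912]
force: [-0.5, 0.3, -0.8]
```

```bash
F='tcp|force: \['; python3 -m creep '{"claw":[34,34],"translation":[[0,0,-0.5],[0,0,-1]],"delta_rot":[[0,0,0],[0,0,0]]}'| egrep "$F"; python3 -m creep '{"claw":[34,34],"translation":[[0,0,-0.5],[0,0,-1]],"delta_rot":[[0,0,0],[0,0,0]]}'| egrep "$F"; python3 -m creep '{"claw":[34,34],"translation":[[0,0,-0.5],[0,0,-1]],"delta_rot":[[0,0,0],[0,0,0]]}'| egrep "$F"
```

```text
tcp_pos: [0.5095, 0.2051, 0.0902]
force: [0.1, 0.5, -1.0]
tcp_pos: [0.5095, 0.2051, 0.0891]
force: [-0.8, 0.6, -1.7]
tcp_pos: [0.5095, 0.2051, 0.0882]
force: [0.5, -0.6, -0.4]
```

```bash
F='tcp|force: \['; python3 -m creep '{"claw":[34,34,34],"translation":[[0,0,-0.7],[0,0,-1.4],[0,0,-2]],"delta_rot":[[0,0,0],[0,0,0],[0,0,0]]}'| egrep "$F"; python3 -m creep '{"claw":[34,34,34,34],"translation":[[0,0,-1.5],[0,0,-3],[0,0,-4.5],[0,0,-6]],"delta_rot":[[0,0,0],[0,0,0],[0,0,0],[0,0,0]]}'| egrep "$F"; python3 -m creep '{"claw":[34,34,34,34],"translation":[[0,0,-1.5],[0,0,-3],[0,0,-4.5],[0,0,-5]],"delta_rot":[[0,0,0],[0,0,0],[0,0,0],[0,0,0]]}'| egrep "$F"; python3 -m creep '{"claw":[34,34],"translation":[[0,0,-0.5],[0,0,-1]],"delta_rot":[[0,0,0],[0,0,0]]}'| egrep "$F"
```

```text
tcp_pos: [0.5095, 0.205, 0.0861]
force: [1.4, 1.3, -0.5]
tcp_pos: [0.5095, 0.2051, 0.0801]
force: [-0.2, -0.2, -1.9]
tcp_pos: [0.5095, 0.205, 0.075]
force: [-0.3, 0.9, -1.4]
tcp_pos: [0.5095, 0.2051, 0.0742]
force: [0.2, 0.4, -1.6]
```

```bash
F='tcp|force: \['; python3 -m creep '{"claw":[34,34],"translation":[[0,0,-0.5],[0,0,-1]],"delta_rot":[[0,0,0],[0,0,0]]}'| egrep "$F"; python3 -m creep '{"claw":[34,34],"translation":[[0,0,-0.5],[0,0,-0.8]],"delta_rot":[[0,0,0],[0,0,0]]}'| egrep "$F"; python3 -m creep '{"claw":[34,34],"translation":[[0,0,-0.4],[0,0,-0.7]],"delta_rot":[[0,0,0],[0,0,0]]}'| egrep "$F"
```

```text
tcp_pos: [0.5095, 0.205, 0.0732]
force: [0.0, -0.0, 0.2]
tcp_pos: [0.5096, 0.2051, 0.073]
force: [-3.7, -2.0, 8.5]
tcp_pos: [0.5096, 0.2051, 0.073]
force: [-6.0, -3.7, 16.5]
```

Seated at 0.073, so the ring's underside is at 0.066 as expected. Releasing, rising and moving off for a check.

```bash
F='^t:|tcp|force: \[|width'; python3 -m creep '{"claw":[34,40,46,52,56,56],"translation":[[0,0,1.2],[0,0,1.2],[0,0,1.2],[0,0,1.2],[0,0,1.2],[0,0,1.2]],"delta_rot":[[0,0,0],[0,0,0],[0,0,0],[0,0,0],[0,0,0],[0,0,0]]}'| egrep "$F"; python3 -m creep '{"claw":[56,56,56,56,56,56],"translation":[[0,0,10],[0,0,30],[0,0,60],[0,0,85],[0,0,85],[0,0,85]],"delta_rot":[[0,0,0],[0,0,0],[0,0,0],[0,0,0],[0,0,0],[0,0,0]]}'| egrep "$F"; python3 -m creep '{"claw":[56,56,56,56,56,56],"translation":[[0,-50,0],[0,-110,0],[0,-170,0],[0,-200,0],[0,-200,0],[0,-200,0]],"delta_rot":[[0,0,0],[0,0,0],[0,0,0],[0,0,0],[0,0,0],[0,0,0]]}'| egrep "$F"; sed -i 's/c+"9.png"/c+"10.png"/' loc.py; python3 loc.py; python3 -c "
from h import *
g=cv2.imread('pics/side10.png'); o=cv2.imread('pics/side8.png')
for n,G in(('mid',o),('now',g)):
  u,v=245,135; p=G[v:190,u:290].astype(int); gr=((p.min(2)>85)&(p.max(2)-p.min(2)<30)); cu=(p[...,2]-p[...,0]>50)
  for m in(gr,cu):
    ys,xs=np.nonzero(m); print(n,xs.min()+u,xs.max()+u,ys.min()+v,ys.max()+v)
print([proj('side',[.51,.205,z]) for z in(.066,.078,.085)])"
```

```text
t: 37.33
tcp_pos: [0.5095, 0.2051, 0.0728]
force: [-0.1, 0.3, 0.9]
width: 0.056
t: 38.08
tcp_pos: [0.5095, 0.2049, 0.1582]
force: [-1.5, -0.2, -0.2]
width: 0.056
t: 38.83
tcp_pos: [0.5091, 0.006, 0.1574]
force: [-0.8, 0.4, -0.6]
width: 0.0563
top [([22, 77, 68, 7, 361], [54.1, 80.2]), ([265, 109, 35, 27, 665], [281.8, 122.2]), ([420, 168, 49, 19, 497], [444.3, 176.9]), ([235, 200, 18, 18, 195], [243.6, 208.8]), ([39, 243, 53, 6, 280], [63.7, 245.3]), ([38, 258, 52, 6, 291], [62.9, 260.7]), ([39, 280, 66, 42, 535], [71.8, 306.5]), ([0, 387, 6, 13, 63], [2.5, 392.9])]
lm [243.2 207.5] 0.73 [0.523  0.2191 0.    ]
side [([249, 0, 30, 15, 113], [264.4, 7.0]), ([273, 0, 18, 9, 88], [284.1, 2.8]), ([292, 68, 23, 14, 52], [300.0, 76.2]), ([302, 93, 30, 7, 76], [317.2, 97.1]), ([256, 148, 19, 16, 137], [264.5, 155.7]), ([622, 253, 18, 22, 45], [631.1, 263.5])]
lm [369.7 157.5] 0.68 [0.7536 0.108  0.    ]
lm [267.2 157.3] 0.53 [0.5512 0.2714 0.    ]
mid 255 283 135 176
mid 261 268 148 159
now 256 289 140 176
now 261 268 148 155
[[np.float64(265.38996577867243), np.float64(156.63085916491596)], [np.float64(264.8452692340632), np.float64(152.47559539014756)], [np.float64(264.52243626469306), np.float64(150.01283671065715)]]
```

The ring top rose 4 px, and a 12 mm ring should raise it 4.2 px. The rings are concentric with the arbor and the tip still shows, so I'm handing in.

```bash
python3 -c "
from rig import arm
print(arm.finish_job())"
```

```text
the job is handed in; nothing more can be done
None
```

The job is handed in at about 39 s: thick, middle and thin rings are all home on the dark flange's arbor in that order, with measured forces under 20 N; the thin ring slipped from the gripper once over the bench and was picked up again, and nothing else was seen to move.

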